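# Prop the bench timer on its folding leg on the lab jack and start it

### The job

Set up the bench timer for the next run: swing its stiff folding leg out until it is fully against its stop, without forcing it, then take the timer from its charging cradle and lower it gently onto the middle of the lab jack's platform, square to it with the display towards the robot, letting go only when it rests there. Once it stands released on its base and leg, press the orange start plunger fully down to its stop without ramming it, and let it come up again. Leave the glassware, bottles and can around it undisturbed.

Things in the scene. Friction and masses are not known exactly. Their poses are not given: they have to be found in the camera images.
- timer: White bench timer, 0.3-0.5 kg: slab 130 mm wide (y), 34 thick, 130 long, leaning 25 deg back: long side along u = (sin25, 0, cos25), thickness along n = (cos25, 0, -sin25). Origin: middle of its standing footprint, at the underside; z up, x from display (-x) to leg side, y left. Base x -61 to -32 mm; front face from (-61, 0, 14) to (-6, 0, 132); open leg's feet at x +59. Falls back without leg.
- timer_grip (a point): Where to grasp the timer: middle of its width and thickness, 20 mm (along u) below its flat top edge. Axes as timer. Front and back are plain here (back: over y +-35 mm, between the leg's arms). Grasp across the 34 mm thickness (along n), fingers pointing along -u, so tilted 25 deg. The plunger rises to 37 mm above this point.
- leg (a joint): Blue folding leg on the timer's back: 0 folded flat, 0.785 rad open at its stop; starts at 0 to 0.12. Hinge along y, 116 mm along u from the foot of the front face, 5 mm behind the back; arms at y +-47 mm, 104 mm to the feet. Stiff friction hinge, 0.25 N m: some 8 N on an ear moves it, it stays where left, and the force rises sharply at the stop.
- ear_left (a point): Middle of the leg's left (+y) push ear: blue tab 24 mm tall, 6 thick, standing out 24 mm beyond the timer's side (y 65 to 89 mm), 32 mm below the hinge. Pushed back from its front (to the timer's +x) it swings the leg out, travelling about 24 mm level to the stop and hardly rising. Axes as timer when folded; they turn with the leg.
- ear_right (a point): The same ear on the right side (-y). Either ear works.
- plunger (a joint): Orange start plunger on the timer's top: 0 up, 0.007 m down at its stop; it moves along -u of the timer (25 deg off vertical). Its spring takes 2.4 N to start and 6.6 N at the stop; it comes up by itself.
- plunger_top (a point): Middle of the top of the orange plunger head, 30 mm across, 17 mm (along u) above the timer's top edge. Axes as timer.
- cradle: Grey charging cradle fixed on the bench, 150 mm square; origin under its middle, x to its back, z up. The seated timer's origin is at (0, 0, 22) mm here, axes equal, 1 mm play; it lifts straight up out of it. Front lip 36 mm, side lips 44 mm high round the timer's base; a leaning rest 68 mm wide and 70 mm high behind it, between the leg's arms.
- wash_bottle: White squeeze bottle with a bent spout, 74 mm across, 205 mm high; origin under its middle. Leave alone.
- jerrycan: White jerry can, 70 x 105 x 180 mm; origin under its middle. Leave alone.
- beaker: Glass beaker, 68 mm across, 90 mm high; origin under its middle. Leave alone.
- beaker_big: Glass beaker, 90 mm across, 115 mm high; origin under its middle. Leave alone.
- reagent: Amber bottle with a blue cap, 72 mm across, 160 mm high; origin under its middle. Leave alone.
- cylinder: Glass measuring cylinder on a blue foot 64 mm across, 185 mm high; origin under its middle. Leave alone.
- jack: Lab jack (aluminium scissor lift) fixed on the bench, its platform 200 mm square and level above its base; origin under its middle at the bench, x points away from the robot's side, z up. It has been cranked to a different height each time: the platform's top is 75 to 100 mm above the bench, not measured. A black knob sticks out 130 mm to -x of the middle, 40 mm up.

How it is judged:
On the way, in this order (a step that is already met when the one before it is completed fails the run):
1. the leg is swung out to its stop (value of joint leg above 0.745 rad), for 0.1 s.
2. the timer, leg out, is lowered until it rests on the platform while still held (value of joint leg above 0.745 rad and contact force between timer and jack above 0.5 N and contact force between timer and the fingers above 0.5 N and contact force between plunger and the fingers below 0.1 N), for 0.05 s.
3. the timer stands released in the middle of the platform, square to it, display towards the robot, on its base and opened leg, plunger up (value of joint leg above 0.745 rad and value of joint plunger below 0.002 m and horizontal distance between timer and jack below 0.035 m and z of timer in the frame of jack above 0.07 m and contact force between timer and jack above 1 N and angle between timer's own z axis and vertical below 0.06 rad and angle between the x axis of timer and the x axis of jack, either way round below 0.25 rad and y of ear_left in the frame of jack above 0 m and contact force between timer and the arm below 0.1 N and contact force between timer and the fingers below 0.1 N), for 0.3 s.
4. the plunger is pressed to its stop with the timer standing (value of joint plunger above 0.006 m and angle between timer's own z axis and vertical below 0.1 rad), for 0.05 s.
At the end, for the whole second after the job is handed in: Timer at rest and released on the jack's platform, upright to 0.06 rad on base and leg feet, origin within 35 mm of the platform's middle, square to 0.25 rad, display towards the robot's side, leg within 0.04 rad of its stop, plunger pressed and up again (within 2 mm) (value of joint leg above 0.745 rad and value of joint plunger below 0.002 m and horizontal distance between timer and jack below 0.035 m and z of timer in the frame of jack above 0.07 m and contact force between timer and jack above 1 N and angle between timer's own z axis and vertical below 0.06 rad and angle between the x axis of timer and the x axis of jack, either way round below 0.25 rad and y of ear_left in the frame of jack above 0 m and linear speed of timer below 0.02 m/s); the robot touches nothing.
It fails at once if the leg is forced: more than 40 N on it from the robot (contact force between leg and the arm above 40 N or contact force between leg and the fingers above 40 N).
It fails at once if the plunger is rammed: more than 40 N on it from the robot (contact force between plunger and the arm above 40 N or contact force between plunger and the fingers above 40 N).
It fails at once if the timer is banged or pressed down: more than 40 N between it and the jack (contact force between timer and jack above 40 N).
It fails at once if the timer is tipped over (angle between timer's own z axis and vertical above 0.6 rad).
It fails at once if a bystander is moved more than 30 mm (distance of any of wash_bottle, jerrycan, beaker, beaker_big, reagent, cylinder from where it was at the start of the episode above 0.03 m).
It also fails if it takes over 61 s, if anything falls off the work surface, if the arm or the gripper's body presses on something with over 40 N, if the wrist force passes 120 N, or if a joint passes its speed limit or range.

### The arm

A 6-joint arm with a two-finger parallel gripper is mounted at the origin on the work surface. World frame = base frame: x ahead of the robot, y to its left, z up, the work surface at z = 0. Lengths are in m, angles in rad, forces in N, time in s.
With the tool pointing down it reaches from about 0.35 to 0.85 m from the base axis. Payload 8.1 kg.
Tool frame: the origin (TCP) lies on the centre line of the jaws, within the pads' length; the fingertips stand robot.tip_extent ahead of it and the grasp point (between the pads) lies 11 mm behind it (robot.tip_extent is the distance from the TCP to the fingertips, in m); y points along the fingers, z is the direction in which the jaws open and shut, and the axes are right-handed (so a half turn about y gives the same grasp; the last joint's range is limited). The gripper opens to 93 mm and grips with 3 to 60 N. Pads are 15 mm wide; open, the fingers measure 128 mm over their backs; the gripper's body (75 mm by 188 mm) begins 65 mm behind the grasp point.
Start: joints at [-1.357, 0.13, 1.488, -0, 1.523, -0.085], TCP at [0.177, -0.573, 0.227] pointing down, gripper open.
Joint ranges: [-2.96, 2.96], [-0.89, 2.26], [0.02, 2.5], [-1.34, 4.48], [0, 2.73], [-2.66, 2.66]. Speed limits (rad/s): [2.39, 2.39, 2.79, 3.14, 3.14, 3.14].

### API

Orientations are given as a rotation vector (axis times angle).
In Python, from plant import monitor, optics, robot gives the robot as it stands.
- The arm moves only by the shell command python3 -m inch 'ROWS' [OPENING] [FORCE]. ROWS is JSON, a list that holds one entry, the list of rows, each a list of 6 numbers: the shift along the tool's x, y, z in mm, then the turn, a rotation vector about the tool's x, y, z in rad. A call has 1 to 8 rows; each row shifts and turns the commanded pose from where the row before left it, along the tool's axes as they then stand; what a row does not reach is not made up. A row lasts 1/8 s, in which the tool goes at most 62.5 mm and 10.7 degrees, less where a joint would pass 70% of its speed; a pose out of reach is approached as far as the arm can. A call is refused whole if a number of a shift passes 62.5 or a number of a turn 0.188, either way. A call with a gripper value outside its range is refused whole. OPENING is the finger opening in mm, from 0 to 93, set as the call begins (- or left out, the last holds). The fingers move at their own pace and stop on an object; FORCE is the grip in N (left out, the last holds). Time passes only in rows, so rows that do not move let the fingers close. It gives the time, the measured TCP pose, the force and the opening at its end, in the units of the state.
- monitor.read_state(): the state, without advancing time (a new reading comes with each control period).
- optics.read_camera(name): name is "scene" or "top" or "wrist"; returns a dict with "image" (420x560x3 uint8, blue, green, red), "fx", "fy", "cx", "cy" (pixels), "rvec" (rotation vector, rad) and "tvec" (3), from world to camera coordinates, as OpenCV has them. Camera axes: x right, y down, z forward; pixel columns grow to the right and rows downward; lengths in m; the calibration is good to about 2 mm. The wrist camera is an equidistant fisheye: a pixel r from the principal point sees the ray r / f radians off the axis. A picture is of the moment at which its call begins. There is no depth.
- robot.close_job(): hands the job in, once; it reports no verdict.
The state is a dict: "t": time; "q": joint angles; "dq": joint speeds; "joint_torque": joint torques, N m; "tool_pos": TCP position; "orientation": TCP orientation; "force": force on the tool from outside, world axes, zero at the start; "wrist_torque": the same for the moment, N m; "opening": finger opening in m.
Only numpy, scipy, OpenCV 4.12 (cv2) and the standard library are available. Lean on these libraries where they do the work, as an engineer would, in place of code of your own. Each camera call takes 0.05 s, during which the arm holds its last target.

## Working session

There is one attempt and no reset: what is moved stays moved. The work goes in short steps, Python scripts to look and compute and a shell command to move; the robot and the scene stay as the last step left them, time stands still between calls to the robot, and variables do not carry over. Pictures are saved under pics/ and viewed, and the job is handed in when it is done.

```bash
ls; mkdir -p pics
cat > h.py <<'E'
import numpy as np, cv2
from scipy.spatial.transform import Rotation as R
from plant import monitor, optics, robot
def cam(n,f=None):
    c=optics.read_camera(n)
    if f: cv2.imwrite(f,c["image"])
    return c
def ray(c,u,v,fish=False):
    x=(u-c["cx"])/c["fx"]; y=(v-c["cy"])/c["fy"]
    if fish:
        r=np.hypot(x,y); d=np.array([np.sin(r)*x/r,np.sin(r)*y/r,np.cos(r)]) if r>1e-9 else np.array([0,0,1.])
    else: d=np.array([x,y,1.])
    Rm=R.from_rotvec(np.ravel(c["rvec"])).as_matrix(); t=np.ravel(c["tvec"])
    d=Rm.T@d; return -Rm.T@t, d/np.linalg.norm(d)
def onz(c,u,v,z,fish=False):
    o,d=ray(c,u,v,fish); return o+d*(z-o[2])/d[2]
def tri(rs):
    A=np.zeros((3,3));b=np.zeros(3)
    for o,d in rs:
        P=np.eye(3)-np.outer(d,d);A+=P;b+=P@o
    p=np.linalg.solve(A,b); return p,[np.linalg.norm((np.eye(3)-np.outer(d,d))@(p-o)) for o,d in rs]
def proj(c,p,fish=False):
    Rm=R.from_rotvec(np.ravel(c["rvec"])).as_matrix(); q=Rm@np.asarray(p)+np.ravel(c["tvec"])
    if fish:
        th=np.arctan2(np.hypot(q[0],q[1]),q[2]);s=th/np.hypot(q[0],q[1]);x,y=q[0]*s,q[1]*s
    else: x,y=q[0]/q[2],q[1]/q[2]
    return c["fx"]*x+c["cx"],c["fy"]*y+c["cy"]
E
python3 - <<'E'
from h import *
s=monitor.read_state();print(s, robot.tip_extent)
for n in ("scene","top","wrist"):
    c=cam(n,f"pics/{n}0.png");print(n,c["fx"],c["cx"],c["cy"],-R.from_rotvec(np.ravel(c["rvec"])).as_matrix().T@np.ravel(c["tvec"]))
E
```

```text
pics
{'t': 0.0, 'q': array([-1.35741438e+00,  1.31144035e-01,  1.48929355e+00, -1.16592837e-05,
        1.52301019e+00, -8.53837590e-02]), 'dq': array([-0.00091569,  0.00013786,  0.00069796, -0.00017362, -0.00025163,
        0.00106968]), 'joint_torque': array([ 2.45134259e-03, -5.59834313e+01, -4.91756094e+01,  7.68467761e-02,
        3.51993064e-02, -1.66309728e-04]), 'tool_pos': array([ 0.17651054, -0.57285608,  0.22558984]), 'orientation': array([-0.31028824,  2.06268303, -2.05882648]), 'force': array([0.24986918, 0.13510182, 1.09180946]), 'wrist_torque': array([-0.06712374, -0.03207584, -0.04473412]), 'opening': 0.09306070790348538} 0.008
scene 396.96428522709857 280.1737502415232 206.34759047681004 [ 1.28098737 -0.91828652  0.96872932]
top 426.2818852112686 277.22326966643664 214.83134382577347 [ 0.49923834 -0.00257679  1.45378308]
wrist 325.19226210127806 282.6833553188983 209.9918885094612 [ 0.2461701  -0.55308848  0.38273762]
```

View pics/scene0.png

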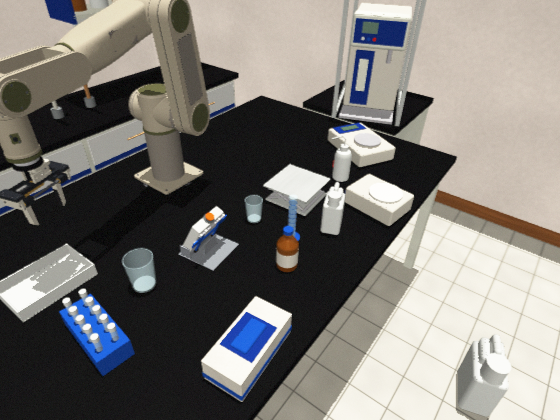

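View pics/top0.png

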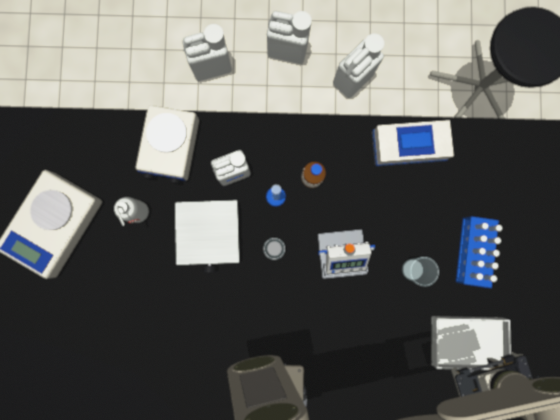

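View pics/wrist0.png

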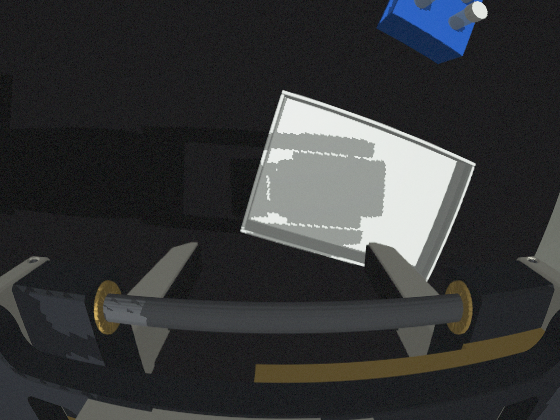

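Run:
```python
import cv2
a=cv2.imread("pics/top0.png")[170:300,160:400]; cv2.imwrite("pics/t1.png",cv2.resize(a,None,fx=3.3,fy=3.3,interpolation=cv2.INTER_CUBIC))
a=cv2.imread("pics/scene0.png")[140:280,170:360]; cv2.imwrite("pics/s1.png",cv2.resize(a,None,fx=4,fy=4,interpolation=cv2.INTER_CUBIC))
```

```text
(no output)
```

View pics/t1.png

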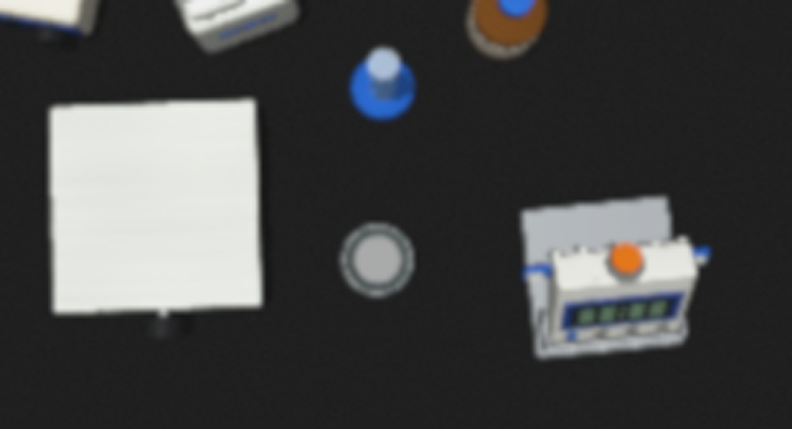

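View pics/s1.png

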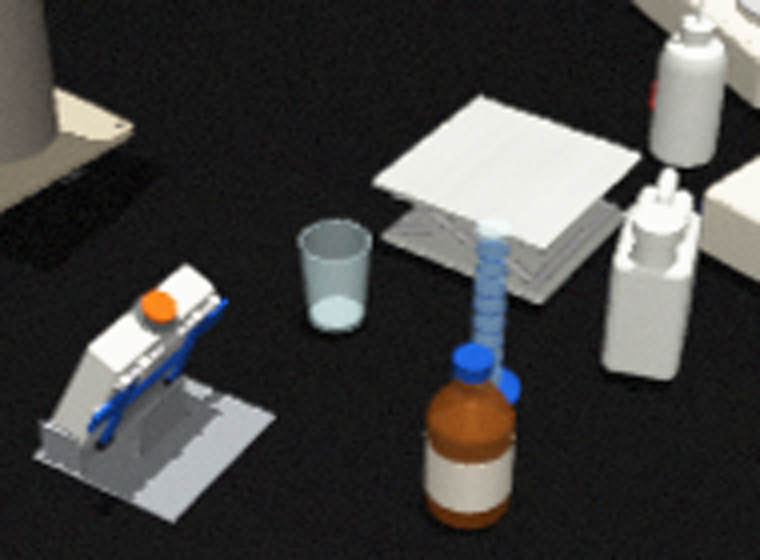

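Run:
```python
from h import *
T=cam("top");S=cam("scene")
cen={}
for n,c in (("t",T),("s",S)):
    im=c["image"].astype(int);h=cv2.cvtColor(c["image"],cv2.COLOR_BGR2HSV)
    m=((h[...,0]>5)&(h[...,0]<17)&(h[...,1]>180)&(h[...,2]>150)).astype(np.uint8)
    roi=np.zeros_like(m); 
    if n=="t": roi[235:262,335:365]=1
    else: roi[205:228,195:225]=1
    m*=roi; ys,xs=np.nonzero(m); print(n,len(xs),xs.min(),xs.max(),ys.min(),ys.max()); cen[n]=(xs.mean(),ys.mean())
p,e=tri([ray(T,*cen["t"]),ray(S,*cen["s"])]);print("plunger",cen,p,e)
# jack platform
for n,c,roi in (("t",T,(170,260,195,275)),("s",S,(255,335,155,208))):
    g=c["image"].min(2); x0,x1,y0,y1=roi; m=np.zeros_like(g); m[y0:y1,x0:x1]=(g[y0:y1,x0:x1]>(165 if n=="s" else 150))
    cs,_=cv2.findContours(m,cv2.RETR_EXTERNAL,cv2.CHAIN_APPROX_NONE);k=max(cs,key=cv2.contourArea)
    k=cv2.convexHull(k)
    for ep in np.arange(2,12,.5):
        a=cv2.approxPolyDP(k,ep,True)
        if len(a)<=4:break
    print(n,cv2.contourArea(k),cv2.minAreaRect(k),a.reshape(-1,2).tolist()); cen["j"+n]=a.reshape(-1,2)
cx=[ (cen["jt"].mean(0)),(cen["js"].mean(0))]
np.save("jt.npy",cen["jt"]);
for z in (.075,.085,.095,.1):
    P=np.array([onz(T,*q,z)[:2] for q in cen["jt"]]);Q=np.array([onz(S,*q,z)[:2] for q in cen["js"]])
    print(z,P.mean(0),Q.mean(0),[np.linalg.norm(P[i]-P[i-1]).round(4) for i in range(4)],[np.linalg.norm(Q[i]-Q[i-1]).round(4) for i in range(4)])
    print(P.round(3).tolist(),Q.round(3).tolist())
# blue ears
h=cv2.cvtColor(T["image"],cv2.COLOR_BGR2HSV);m=((h[...,0]>95)&(h[...,0]<125)&(h[...,1]>150)&(h[...,2]>90))
for x0,x1 in((312,330),(368,380)):
    ys,xs=np.nonzero(m[238:262,x0:x1]);print("ear",(xs+x0).min(),(xs+x0).max(),xs.mean()+x0,ys.mean()+238,len(xs))
```

```text
t 45 346 353 245 251
s 47 206 213 213 220
plunger {'t': (np.float64(349.2888888888889), np.float64(247.9111111111111)), 's': (np.float64(209.14893617021278), np.float64(216.31914893617022))} [ 0.50171032 -0.23272897  0.15625744] [np.float64(0.00038016840937111254), np.float64(0.00038016840937122166)]
t 3878.5 ((206.3072509765625, 232.44683837890625), (63.23735427856445, 62.384788513183594), 88.31531524658203) [[235, 200], [238, 261], [177, 264], [175, 204]]
s 1380.5 ((295.8951416015625, 183.20469665527344), (59.58575439453125, 32.376953125), 19.536653518676758) [[264, 185], [290, 164], [329, 178], [306, 201]]
0.075 [0.5425037 0.2154497] [0.54247526 0.22117474] [np.float64(0.1948), np.float64(0.1975), np.float64(0.1958), np.float64(0.1937)] [np.float64(0.1937), np.float64(0.1986), np.float64(0.1919), np.float64(0.1944)]
[[0.649, 0.126], [0.452, 0.11], [0.438, 0.306], [0.631, 0.32]] [[0.453, 0.116], [0.44, 0.314], [0.631, 0.324], [0.646, 0.13]]
0.085 [0.5421899 0.2138684] [0.55073852 0.20842522] [np.float64(0.1934), np.float64(0.1961), np.float64(0.1944), np.float64(0.1923)] [np.float6
[... 230 characters left out ...]
5900179 0.19567571] [np.float64(0.192), np.float64(0.1946), np.float64(0.1929), np.float64(0.1909)] [np.float64(0.1893), np.float64(0.1942), np.float64(0.1876), np.float64(0.19)]
[[0.647, 0.124], [0.453, 0.109], [0.439, 0.301], [0.629, 0.315]] [[0.471, 0.093], [0.458, 0.287], [0.646, 0.296], [0.66, 0.107]]
0.1 [0.54171921 0.21149646] [0.56313342 0.18930096] [np.float64(0.1912), np.float64(0.1939), np.float64(0.1922), np.float64(0.1902)] [np.float64(0.1882), np.float64(0.1931), np.float64(0.1866), np.float64(0.1889)]
[[0.646, 0.123], [0.453, 0.108], [0.439, 0.3], [0.629, 0.314]] [[0.476, 0.087], [0.463, 0.28], [0.649, 0.289], [0.664, 0.101]]
ear 324 325 324.5 251.0 2
ear 371 374 372.5 245.5 8
```

```bash
cat >> h.py <<'E'
def Rz(a): return R.from_euler('z',a).as_matrix()
def toolR(yaw,tilt,s):
    # y along fingers = -u (tilted by tilt), z = s*n
    u=np.array([np.sin(tilt),0,np.cos(tilt)]);n=np.array([np.cos(tilt),0,-np.sin(tilt)])
    y=-u;z=s*n;x=np.cross(y,z); return Rz(yaw)@np.stack([x,y,z],1)
def plan(p,Rm=None,n=None,st=None):
    st=st or monitor.read_state(); p0=st["tool_pos"];R0=R.from_rotvec(st["orientation"])
    R1=R0 if Rm is None else R.from_matrix(Rm)
    rv=(R0.inv()*R1).as_rotvec(); d=np.asarray(p)-p0
    k=n or int(max(1,np.ceil(np.linalg.norm(d)*1000/55),np.ceil(np.linalg.norm(rv)/0.17)))
    print("at",p0.round(4),"d",(d*1000).round(1),"rv",rv.round(3),"rows",k)
    Rc=R0
    for i in range(k):
        print([*(Rc.inv().apply(d/k)*1000).round(1),*(rv/k).round(4)]); Rc=Rc*R.from_rotvec(rv/k)
E
python3 - <<'E'
from h import *
s=monitor.read_state();Rm=R.from_rotvec(s["orientation"]);print(Rm.as_matrix().round(3))
c=cam("wrist");C=R.from_rotvec(np.ravel(c["rvec"])).as_matrix();print("cam axes in tool",(Rm.as_matrix().T@C.T).round(3)); print(Rm.inv().apply(-C.T@np.ravel(c["tvec"])-s["tool_pos"]))
for sg in(1,-1):
  print(sg,(Rm.inv()*R.from_matrix(toolR(.07,0,sg))).as_rotvec())
T=cam("top")
for n,u,v,z in(("beaker",274,249,.05),("big",422,271,.06),("cyl",276,195,.02),("reag",313,174,.08),("jerry",231,168,.12)):print(n,onz(T,u,v,z))
E
```

```text
[[-0.956 -0.     0.294]
 [-0.294  0.001 -0.956]
 [-0.    -1.    -0.001]]
cam axes in tool [[ 0.     0.965  0.264]
 [-0.001 -0.264  0.965]
 [ 1.    -0.     0.001]]
[-0.07240676 -0.15701884  0.00127046]
1 [ 6.53844631e-04 -1.34195182e+00 -5.95615756e-04]
-1 [6.34088931e-04 1.79964064e+00 6.96079039e-04]
beaker [ 0.49269282 -0.00444372  0.05      ]
big [ 0.43176803 -0.48783935  0.06      ]
cyl [ 0.67485884 -0.00719984  0.02      ]
reag [ 0.73908719 -0.1260136   0.08      ]
jerry [0.74524727 0.1372157  0.12      ]
```

Run:
```python
from h import *
plan([0.46,-0.31,0.28],toolR(.07,0,1),8)
```

```text
at [ 0.1766 -0.5733  0.2264] d [283.4 263.3  53.6] rv [ 0.    -1.342 -0.   ] rows 8
[np.float64(-43.5), np.float64(-6.7), np.float64(-21.0), np.float64(0.0), np.float64(-0.1677), np.float64(-0.0)]
[np.float64(-46.4), np.float64(-6.7), np.float64(-13.5), np.float64(0.0), np.float64(-0.1677), np.float64(-0.0)]
[np.float64(-48.0), np.float64(-6.7), np.float64(-5.5), np.float64(0.0), np.float64(-0.1677), np.float64(-0.0)]
[np.float64(-48.3), np.float64(-6.7), np.float64(2.6), np.float64(0.0), np.float64(-0.1677), np.float64(-0.0)]
[np.float64(-47.2), np.float64(-6.7), np.float64(10.6), np.float64(0.0), np.float64(-0.1677), np.float64(-0.0)]
[np.float64(-44.7), np.float64(-6.7), np.float64(18.3), np.float64(0.0), np.float64(-0.1677), np.float64(-0.0)]
[np.float64(-41.0), np.float64(-6.7), np.float64(25.5), np.float64(0.0), np.float64(-0.1677), np.float64(-0.0)]
[np.float64(-36.2), np.float64(-6.7), np.float64(32.0), np.float64(0.0), np.float64(-0.1677), np.float64(-0.0)]
```

```bash
python3 -m inch '[[[-43.5,-7,-21,0,-0.168,0],[-46.4,-7,-13.5,0,-0.168,0],[-48,-7,-5.5,0,-0.168,0],[-48.3,-7,2.6,0,-0.168,0],[-47.2,-7,10.6,0,-0.168,0],[-44.7,-7,18.3,0,-0.168,0],[-41,-7,25.5,0,-0.168,0],[-36,-7,32,0,-0.168,0]]]' 0
python3 -m inch '[[[0,0,0,0,0,0],[0,0,0,0,0,0]]]'
python3 - <<'E'
from h import *
print(monitor.read_state()["tool_pos"],monitor.read_state()["q"])
plan([0.46,-0.31,0.28],toolR(.07,0,1))
c=cam("wrist","pics/w1.png")
E
```

```text
t: 1.35
tool_pos: [0.4606, -0.3089, 0.283]
orientation: [-1.245, 1.152, -1.152]
force: [0.7, -0.0, -0.0]
opening: 0.0175
t: 1.6
tool_pos: [0.4593, -0.3104, 0.2824]
orientation: [-1.242, 1.157, -1.157]
force: [-0.6, 0.6, 0.1]
opening: 0.0012
[ 0.45925055 -0.31036884  0.28244689] [-6.86450014e-01 -9.87525975e-03  1.53321527e+00 -5.41241515e-04
  1.61855925e+00 -7.57359080e-01]
at [ 0.4593 -0.3104  0.2824] d [ 0.7  0.4 -2.4] rv [0.001 0.001 0.   ] rows 1
[np.float64(-0.3), np.float64(2.4), np.float64(0.8), np.float64(0.0006), np.float64(0.0009), np.float64(0.0002)]
```

View pics/w1.png

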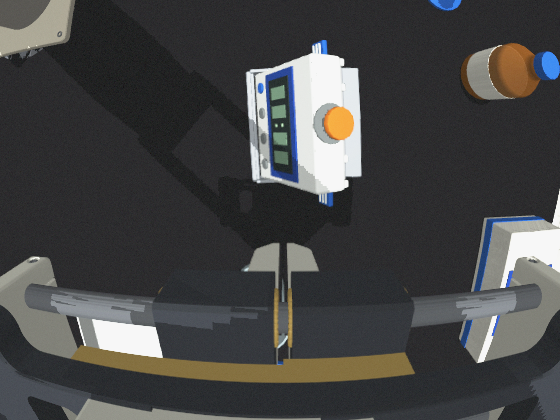

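Run:
```python
from h import *
a=cv2.imread("pics/w1.png")[30:230,220:420];cv2.imwrite("pics/w1z.png",cv2.resize(a,None,fx=3,fy=3,interpolation=cv2.INTER_CUBIC))
c=cam("wrist");h=cv2.cvtColor(c["image"],cv2.COLOR_BGR2HSV)
m=((h[...,0]>5)&(h[...,0]<22)&(h[...,1]>150)&(h[...,2]>200)).astype(np.uint8);m[:,380:]=0;m[:90]=0;m[160:]=0
k=max(cv2.findContours(m,0,2)[0],key=cv2.contourArea);print(cv2.fitEllipse(k))
(u,v),_,_=cv2.fitEllipse(k);print("plunger top?",onz(c,u,v,.160,True))
b=((h[...,0]>95)&(h[...,0]<125)&(h[...,1]>140)&(h[...,2]>80))
for y0,y1 in((35,54),(190,210)):
    ys,xs=np.nonzero(b[y0:y1,305:345]);xs=xs+305;ys=ys+y0;print(len(xs),xs.min(),xs.max(),ys.min(),ys.max());print("ear",onz(c,xs.mean(),ys.mean(),.1,True))
```

```text
((339.14056396484375, 122.2337875366211), (28.34330177307129, 31.906492233276367), 170.3087615966797)
plunger top? [ 0.50166105 -0.23462682  0.16      ]
104 312 327 39 53
ear [ 0.48940744 -0.15374375  0.1       ]
93 320 333 193 206
ear [ 0.5097481  -0.31692776  0.1       ]
```

View pics/w1z.png

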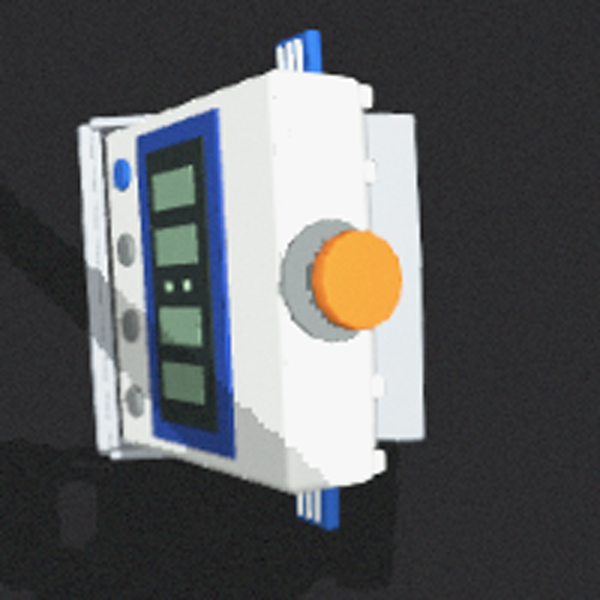

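Run:
```python
from h import *
plan([0.4698,-0.3186,0.096],toolR(.122,0,1),6)
```

```text
at [ 0.4587 -0.311   0.2823] d [  11.1   -7.6 -186.3] rv [ 0.001 -0.052 -0.   ] rows 6
[np.float64(1.4), np.float64(31.0), np.float64(1.8), np.float64(0.0001), np.float64(-0.0087), np.float64(-0.0)]
[np.float64(1.4), np.float64(31.0), np.float64(1.8), np.float64(0.0001), np.float64(-0.0087), np.float64(-0.0)]
[np.float64(1.4), np.float64(31.0), np.float64(1.7), np.float64(0.0001), np.float64(-0.0087), np.float64(-0.0)]
[np.float64(1.4), np.float64(31.0), np.float64(1.7), np.float64(0.0001), np.float64(-0.0087), np.float64(-0.0)]
[np.float64(1.5), np.float64(31.0), np.float64(1.7), np.float64(0.0001), np.float64(-0.0087), np.float64(-0.0)]
[np.float64(1.5), np.float64(31.0), np.float64(1.7), np.float64(0.0001), np.float64(-0.0087), np.float64(-0.0)]
```

```bash
python3 -m inch '[[[8.5,30,10.5,0,-0.052,0],[0,40,0,0,0,0],[0,40,0,0,0,0],[0,30,0,0,0,0],[0,26,0,0,0,0],[0,20,0,0,0,0],[0,0,0,0,0,0]]]' 0
python3 - <<'E'
from h import *
s=monitor.read_state();print(s["force"]);plan([0.4698,-0.3186,0.096],toolR(.122,0,1))
c=cam("wrist","pics/w2.png")
E
```

```text
t: 2.58
tool_pos: [0.4691, -0.3176, 0.0948]
orientation: [-1.265, 1.121, -1.116]
force: [-0.2, -0.1, 0.4]
opening: 0.0006
[-0.24416602 -0.05443199  0.35946597]
at [ 0.4691 -0.3176  0.0948] d [ 0.7 -1.   1.2] rv [ 0.002  0.001 -0.002] rows 1
[np.float64(1.1), np.float64(-1.2), np.float64(0.6), np.float64(0.0025), np.float64(0.0005), np.float64(-0.0025)]
```

View pics/w2.png

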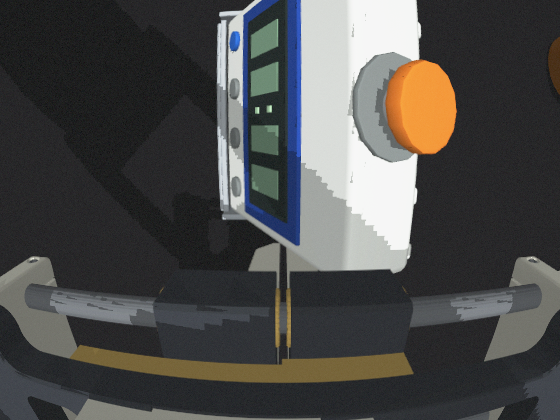

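```bash
for i in 1; do python3 -m inch '[[[1.5,0,2,0,0,0],[0,0,2,0,0,0],[0,0,2,0,0,0],[0,0,2,0,0,0]]]' 0 10; done;  python3 -m inch '[[[0,0,2,0,0,0],[0,0,2,0,0,0],[0,0,2,0,0,0],[0,0,2,0,0,0]]]'
```

```text
t: 3.12
tool_pos: [0.4791, -0.3184, 0.0969]
orientation: [-1.265, 1.117, -1.118]
force: [0.2, -0.5, -0.6]
opening: 0.0002
t: 3.62
tool_pos: [0.4868, -0.3174, 0.0966]
orientation: [-1.265, 1.117, -1.117]
force: [-0.2, -0.2, 0.3]
opening: -0.0
```

```bash
python3 -m inch '[[[0,0,2,0,0,0],[0,0,2,0,0,0],[0,0,2,0,0,0]]]'; python3 -m inch '[[[0,0,2,0,0,0],[0,0,2,0,0,0]]]'
python3 - <<'E'
from h import *
c=cam("wrist");cv2.imwrite("pics/w3.png",c["image"]);s=cam("scene")["image"][190:280,160:260];cv2.imwrite("pics/s3.png",cv2.resize(s,None,fx=6,fy=6,interpolation=cv2.INTER_CUBIC))
E
```

```text
t: 4.0
tool_pos: [0.4915, -0.3168, 0.0963]
orientation: [-1.267, 1.119, -1.116]
force: [-9.0, -1.7, 2.0]
opening: 0.0005
t: 4.25
tool_pos: [0.4941, -0.3163, 0.0953]
orientation: [-1.268, 1.122, -1.114]
force: [-10.4, -3.6, -1.6]
opening: 0.0005
```

View pics/s3.png

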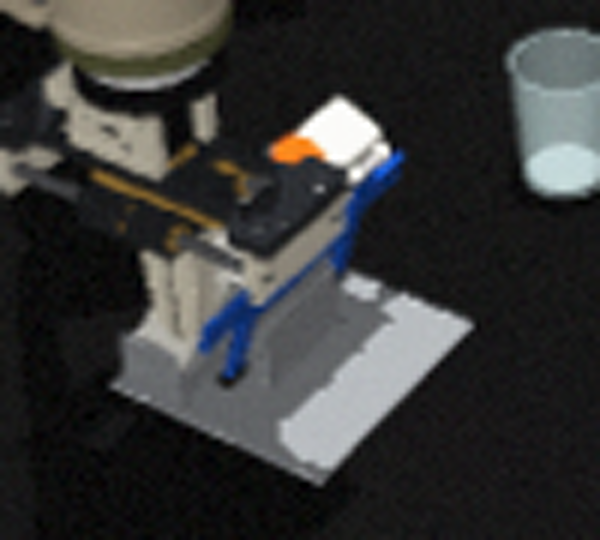

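```bash
for i in 1; do python3 -m inch '[[[0,0,2,0,0,0],[0,0,2,0,0,0],[0,0,2,0,0,0],[0,0,2,0,0,0]]]'; done; python3 -m inch '[[[0,0,2,0,0,0],[0,0,2,0,0,0],[0,0,2,0,0,0]]]'
```

```text
t: 4.85
tool_pos: [0.5012, -0.3147, 0.0943]
orientation: [-1.268, 1.124, -1.113]
force: [-12.0, -1.6, -2.9]
opening: 0.0007
t: 5.22
tool_pos: [0.5067, -0.314, 0.094]
orientation: [-1.269, 1.125, -1.112]
force: [-12.1, -0.8, -3.5]
opening: 0.0004
```

```bash
python3 -m inch '[[[0,0,1.5,0,0,0],[0,0,1.5,0,0,0]]]'; python3 -m inch '[[[0,0,1,0,0,0],[0,0,1,0,0,0]]]';python3 -m inch '[[[0,0,1,0,0,0],[0,0,0,0,0,0]]]'
```

```text
t: 5.48
tool_pos: [0.5094, -0.3136, 0.0941]
orientation: [-1.269, 1.125, -1.112]
force: [-16.7, -1.7, -0.3]
opening: 0.0007
t: 5.72
tool_pos: [0.5098, -0.3135, 0.0939]
orientation: [-1.271, 1.128, -1.11]
force: [-24.0, -1.5, 2.8]
opening: 0.0004
t: 5.98
tool_pos: [0.5099, -0.3135, 0.0938]
orientation: [-1.272, 1.13, -1.109]
force: [-25.8, -1.6, 4.5]
opening: 0.0005
```

```bash
python3 -m inch '[[[0,0,-5,0,0,0],[0,0,-20,0,0,0],[10,0,-20,0,0,0],[10,-30,0,0,0,0],[0,-50,0,0,0,0],[0,-50,0,0,0,0],[0,-40,0,0,0,0],[0,0,0,0,0,0]]]' 0
python3 - <<'E'
from h import *
s=monitor.read_state();print(s["tool_pos"],s["force"])
c=cam("wrist","pics/w4.png");s=cam("scene")["image"][190:280,160:260];cv2.imwrite("pics/s4.png",cv2.resize(s,None,fx=6,fy=6,interpolation=cv2.INTER_CUBIC))
E
```

```text
t: 6.98
tool_pos: [0.4756, -0.3412, 0.2718]
orientation: [-1.265, 1.111, -1.125]
force: [0.1, -0.0, 0.1]
opening: 0.0003
[ 0.47559312 -0.3412468   0.27180815] [ 0.1045688  -0.03006675  0.0606646 ]
```

View pics/s4.png

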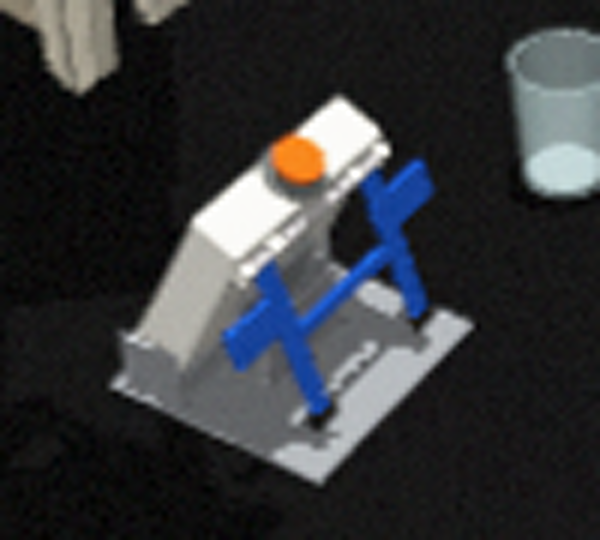

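View pics/w4.png

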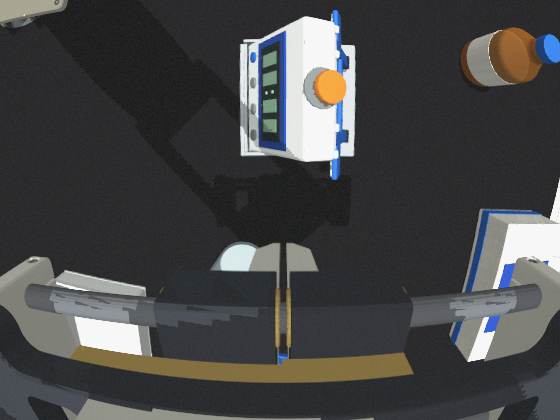

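Run:
```python
from h import *
c=cam("wrist");h=cv2.cvtColor(c["image"],cv2.COLOR_BGR2HSV)
m=((h[...,0]>5)&(h[...,0]<22)&(h[...,1]>150)&(h[...,2]>200)).astype(np.uint8);m[:,380:]=0;m[:60]=0;m[130:]=0
k=max(cv2.findContours(m,0,2)[0],key=cv2.contourArea);(u,v),ax,_=cv2.fitEllipse(k);print(u,v,ax,"plunger",onz(c,u,v,.161,True))
b=((h[...,0]>95)&(h[...,0]<125)&(h[...,1]>140)&(h[...,2]>80));E=[]
for y0,y1 in((8,20),(162,182)):
    ys,xs=np.nonzero(b[y0:y1,325:350]);xs=xs+325;ys=ys+y0;print(len(xs),xs.min(),xs.max(),ys.min(),ys.max());
    e=[onz(c,xs.mean(),yy,.0945,True) for yy in(ys.min(),ys.max(),ys.mean())];print(e[0],e[1]);E.append(e[2])
d=E[0]-E[1];print(np.arctan2(-d[0],d[1]))
for psi,l in((.122,'a'),):
    print(np.array(E).mean(0)-Rz(psi)@[.034,0,0])
```

```text
333.26458740234375 88.29556274414062 (29.855459213256836, 33.906333923339844) plunger [ 0.50157782 -0.23513369  0.161     ]
58 335 343 11 19
[ 0.50674355 -0.14269115  0.0945    ] [ 0.50767744 -0.15180755  0.0945    ]
155 334 342 162 181
[ 0.52670867 -0.30081421  0.0945    ] [ 0.5298047  -0.32046491  0.0945    ]
0.1280940901092848
[ 0.48400077 -0.23331238  0.0945    ]
```

Run:
```python
from h import *
t=np.radians(25);u=Rz(.124)@[np.sin(t),0,np.cos(t)]
g=np.array([.4835,-.2367,.123]);print(g+.08*u)
plan(g+.08*u,toolR(.124,t,1),5)
```

```text
[ 0.51704987 -0.23251836  0.19550462]
at [ 0.4737 -0.3392  0.2655] d [ 43.4 106.7 -70. ] rv [-0.435 -0.    -0.001] rows 5
[np.float64(-20.1), np.float64(14.0), np.float64(11.3), np.float64(-0.0871), np.float64(-0.0), np.float64(-0.0002)]
[np.float64(-20.1), np.float64(13.0), np.float64(12.4), np.float64(-0.0871), np.float64(-0.0), np.float64(-0.0002)]
[np.float64(-20.1), np.float64(11.8), np.float64(13.5), np.float64(-0.0871), np.float64(-0.0), np.float64(-0.0002)]
[np.float64(-20.1), np.float64(10.6), np.float64(14.5), np.float64(-0.0871), np.float64(-0.0), np.float64(-0.0002)]
[np.float64(-20.1), np.float64(9.3), np.float64(15.4), np.float64(-0.0871), np.float64(-0.0), np.float64(-0.0002)]
```

```bash
python3 -m inch '[[[-20,14,11.3,-0.087,0,0],[-20,13,12.4,-0.087,0,0],[-20,11.8,13.5,-0.087,0,0],[-20,10.6,14.5,-0.087,0,0],[-20,9.3,15.4,-0.087,0,0],[0,0,0,0,0,0],[0,0,0,0,0,0]]]' 50 30
python3 - <<'E'
from h import *
t=np.radians(25)
plan([.5170,-.2325,.1955],toolR(.124,t,1))
c=cam("wrist","pics/w5.png")
E
```

```text
t: 8.0
tool_pos: [0.5173, -0.2332, 0.1957]
orientation: [-1.596, 1.41, -0.898]
force: [-0.1, -1.2, -0.6]
opening: 0.0498
at [ 0.5173 -0.2332  0.1957] d [-0.3  0.7 -0.2] rv [-0.001  0.001 -0.001] rows 1
[np.float64(-0.7), np.float64(0.3), np.float64(-0.1), np.float64(-0.0005), np.float64(0.0005), np.float64(-0.0005)]
```

View pics/w5.png

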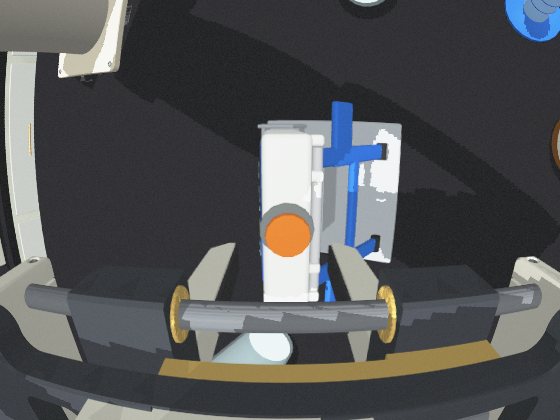

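```bash
python3 -m inch '[[[0,20,2.5,0,0,0],[0,20,0,0,0,0],[0,15,0,0,0,0],[0,0,0,0,0,0]]]' 47 30
python3 - <<'E'
from h import *
c=cam("wrist","pics/w6.png")
E
```

```text
t: 8.55
tool_pos: [0.496, -0.236, 0.1455]
orientation: [-1.596, 1.411, -0.899]
force: [0.5, -0.4, 0.1]
opening: 0.047
```

View pics/w6.png

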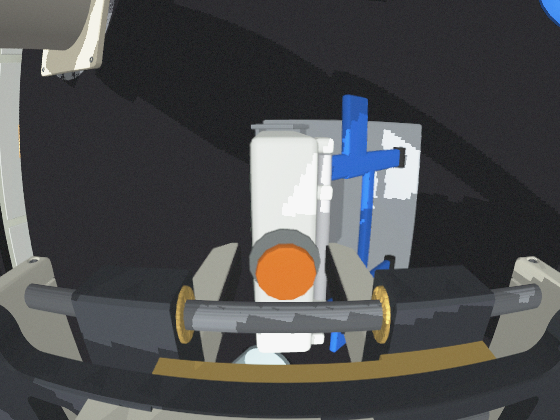

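```bash
python3 -m inch '[[[0,9,0,0,0,0],[0,8,0,0,0,0],[0,7,0,0,0,0],[0,0,0,0,0,0]]]' 47 30; python3 -m inch '[[[0,0,0,0,0,0],[0,0,0,0,0,0],[0,0,0,0,0,0],[0,0,0,0,0,0]]]' 20 25
```

```text
t: 9.1
tool_pos: [0.4864, -0.2365, 0.1231]
orientation: [-1.597, 1.411, -0.898]
force: [-0.3, 0.5, 0.6]
opening: 0.0471
t: 9.6
tool_pos: [0.4865, -0.2369, 0.1246]
orientation: [-1.597, 1.411, -0.899]
force: [-4.9, 0.4, 5.5]
opening: 0.0345
```

```bash
python3 -m inch '[[[0,-3.6,-1.7,0,0,0],[0,-7.25,-3.4,0,0,0],[0,-7.25,-3.4,0,0,0],[0,-9,-4.2,0,0,0]]]' 20 30; python3 -m inch '[[[0,-18.1,-8.45,0,0,0],[0,-18.1,-8.45,0,0,0],[0,-18.1,-8.45,0,0,0],[0,-18.1,-8.45,0,0,0],[0,0,0,0,0,0]]]'
python3 - <<'E'
from h import *
s=monitor.read_state();print(s["tool_pos"],s["force"])
c=cam("wrist","pics/w7.png");s=cam("scene","pics/s7.png")
E
```

```text
t: 10.1
tool_pos: [0.4873, -0.2367, 0.1546]
orientation: [-1.596, 1.409, -0.9]
force: [0.3, -0.7, -4.8]
opening: 0.0337
t: 10.72
tool_pos: [0.4879, -0.2373, 0.2364]
orientation: [-1.595, 1.406, -0.904]
force: [-0.3, -0.1, -4.9]
opening: 0.0342
[ 0.48792483 -0.23729139  0.2363615 ] [-0.33368695 -0.08203858 -4.93051436]
```

View pics/s7.png

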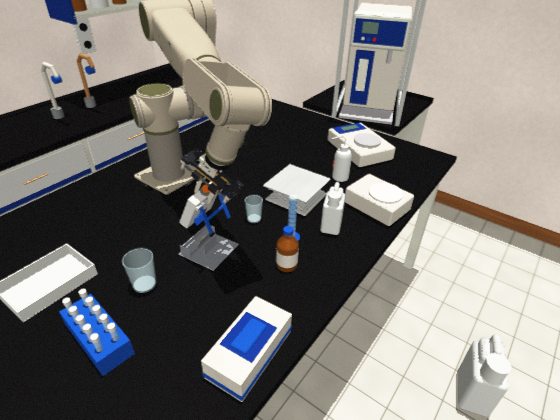

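View pics/w7.png

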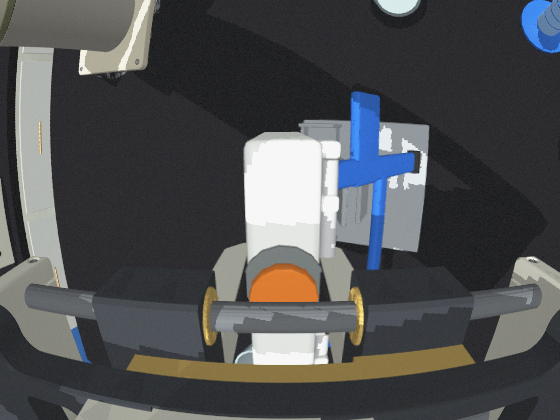

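Run:
```python
from h import *
t=np.radians(25)
plan([.524,.06,.237],toolR(.072,t,1),8)
```

```text
at [ 0.4869 -0.2367  0.2336] d [ 37.1 296.7   3.4] rv [-0.002  0.047  0.022] rows 8
[np.float64(-36.2), np.float64(-4.3), np.float64(8.2), np.float64(-0.0002), np.float64(0.0059), np.float64(0.0027)]
[np.float64(-36.3), np.float64(-4.2), np.float64(7.9), np.float64(-0.0002), np.float64(0.0059), np.float64(0.0027)]
[np.float64(-36.4), np.float64(-4.1), np.float64(7.7), np.float64(-0.0002), np.float64(0.0059), np.float64(0.0027)]
[np.float64(-36.4), np.float64(-4.0), np.float64(7.5), np.float64(-0.0002), np.float64(0.0059), np.float64(0.0027)]
[np.float64(-36.5), np.float64(-3.9), np.float64(7.3), np.float64(-0.0002), np.float64(0.0059), np.float64(0.0027)]
[np.float64(-36.5), np.float64(-3.8), np.float64(7.1), np.float64(-0.0002), np.float64(0.0059), np.float64(0.0027)]
[np.float64(-36.6), np.float64(-3.7), np.float64(6.9), np.float64(-0.0002), np.float64(0.0059), np.float64(0.0027)]
[np.float64(-36.6), np.float64(-3.6), np.float64(6.6), np.float64(-0.0002), np.float64(0.0059), np.float64(0.0027)]
```

```bash
python3 -m inch '[[[-30,-4.5,8.2,0,0.006,0.003],[-36,-4.5,7.9,0,0.006,0.003],[-36.4,-4.5,7.7,0,0.006,0.003],[-36.4,-4.2,7.5,0,0.006,0.003],[-36.5,-4,7.3,0,0.006,0.003],[-36.5,-3.8,7.1,0,0.006,0.003],[-36.6,-3.7,6.9,0,0.006,0.003],[-32,-3.6,6.6,0,0.006,0.003]]]'; python3 -m inch '[[[0,0,0,0,0,0]]]'
python3 - <<'E'
from h import *
c=cam("wrist","pics/w8.png")
t=np.radians(25)
plan([.5435,.215,.237],toolR(.072,t,1),4)
E
```

```text
t: 11.82
tool_pos: [0.5254, 0.0503, 0.2374]
orientation: [-1.566, 1.46, -0.928]
force: [0.5, -0.5, -5.0]
opening: 0.0338
t: 11.95
tool_pos: [0.5254, 0.0511, 0.2374]
orientation: [-1.567, 1.458, -0.926]
force: [-0.7, -0.3, -5.0]
opening: 0.0337
at [0.5254 0.0497 0.2375] d [ 18.1 165.3  -0.5] rv [ 0.001  0.001 -0.001] rows 4
[np.float64(-40.9), np.float64(-3.0), np.float64(6.9), np.float64(0.0002), np.float64(0.0002), np.float64(-0.0003)]
[np.float64(-40.9), np.float64(-3.0), np.float64(6.9), np.float64(0.0002), np.float64(0.0002), np.float64(-0.0003)]
[np.float64(-40.9), np.float64(-3.0), np.float64(6.9), np.float64(0.0002), np.float64(0.0002), np.float64(-0.0003)]
[np.float64(-40.9), np.float64(-3.0), np.float64(6.8), np.float64(0.0002), np.float64(0.0002), np.float64(-0.0003)]
```

View pics/w8.png

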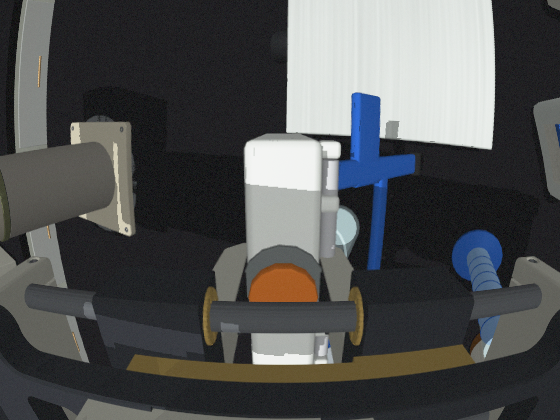

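Run:
```python
from h import *
c=cam("wrist")
for z in(.07,.075,.08,.085,.09,.095,.1):
    a=onz(c,287.5,133,z,True);b=onz(c,493.5,149,z,True);d=b-a;m=(a+b)/2;yaw=np.arctan2(d[1],d[0]);print(z,a.round(4),b.round(4),np.linalg.norm(d).round(4),yaw.round(3),(m+.1*np.array([-np.sin(yaw),np.cos(yaw),0])).round(4))
```

```text
0.07 [0.4486 0.1055 0.07  ] [0.6525 0.1184 0.07  ] 0.2043 0.063 [0.5443 0.2118 0.07  ]
0.075 [0.4508 0.1059 0.075 ] [0.6515 0.1185 0.075 ] 0.201 0.063 [0.5448 0.212  0.075 ]
0.08 [0.4531 0.1062 0.08  ] [0.6504 0.1187 0.08  ] 0.1977 0.063 [0.5454 0.2122 0.08  ]
0.085 [0.4553 0.1065 0.085 ] [0.6493 0.1188 0.085 ] 0.1944 0.063 [0.546  0.2125 0.085 ]
0.09 [0.4575 0.1069 0.09  ] [0.6483 0.1189 0.09  ] 0.1911 0.063 [0.5466 0.2127 0.09  ]
0.095 [0.4597 0.1072 0.095 ] [0.6472 0.119  0.095 ] 0.1878 0.063 [0.5472 0.2129 0.095 ]
0.1 [0.462  0.1075 0.1   ] [0.6461 0.1192 0.1   ] 0.1845 0.063 [0.5477 0.2131 0.1   ]
```

```bash
python3 -m inch '[[[-30,-2.5,6,0,0,0],[-41,-3.3,7.2,0,0,0],[-41,-3.3,7.2,0,0,0],[-35,-3,6.8,0,0,0],[-16,-1,1.7,0,0,0],[0,0,0,0,0,0]]]'
python3 - <<'E'
from h import *
plan([.5455,.213,.203],toolR(.068,np.radians(25),1),3)
E
```

```text
t: 12.8
tool_pos: [0.546, 0.2136, 0.2382]
orientation: [-1.565, 1.459, -0.929]
force: [-0.5, 0.1, -5.0]
opening: 0.0337
at [0.546  0.2136 0.2382] d [ -0.5  -0.6 -35.2] rv [-0.001  0.003  0.   ] rows 3
[np.float64(0.2), np.float64(10.7), np.float64(4.8), np.float64(-0.0002), np.float64(0.001), np.float64(0.0001)]
[np.float64(0.2), np.float64(10.7), np.float64(4.8), np.float64(-0.0002), np.float64(0.001), np.float64(0.0001)]
[np.float64(0.2), np.float64(10.7), np.float64(4.8), np.float64(-0.0002), np.float64(0.001), np.float64(0.0001)]
```

```bash
python3 -m inch '[[[0,9.1,4.2,0,0,0],[0,9.1,4.2,0,0,0],[0,6.3,3,0,0,0],[0,4.5,2.1,0,0,0]]]';python3 -m inch '[[[0,2.7,1.3,0,0,0],[0,2.7,1.3,0,0,0],[0,2.7,1.3,0,0,0]]]';python3 -m inch '[[[0,1.8,0.85,0,0,0],[0,1.8,0.85,0,0,0]]]'
python3 - <<'E'
from h import *
s=monitor.read_state();print(s["tool_pos"],s["force"])
s=cam("scene")["image"][140:250,180:350];cv2.imwrite("pics/s9.png",cv2.resize(s,None,fx=4.5,fy=4.5,interpolation=cv2.INTER_CUBIC))
E
```

```text
t: 13.3
tool_pos: [0.5459, 0.2134, 0.206]
orientation: [-1.564, 1.46, -0.929]
force: [0.2, 0.2, -5.2]
opening: 0.0338
t: 13.68
tool_pos: [0.5464, 0.214, 0.1978]
orientation: [-1.564, 1.458, -0.929]
force: [-0.3, 0.7, -4.2]
opening: 0.0338
t: 13.92
tool_pos: [0.5463, 0.214, 0.1937]
orientation: [-1.564, 1.459, -0.929]
force: [-0.2, -0.3, -4.5]
opening: 0.0338
[0.54628851 0.21398298 0.1937322 ] [-0.21969798 -0.29713609 -4.49147052]
```

View pics/s9.png

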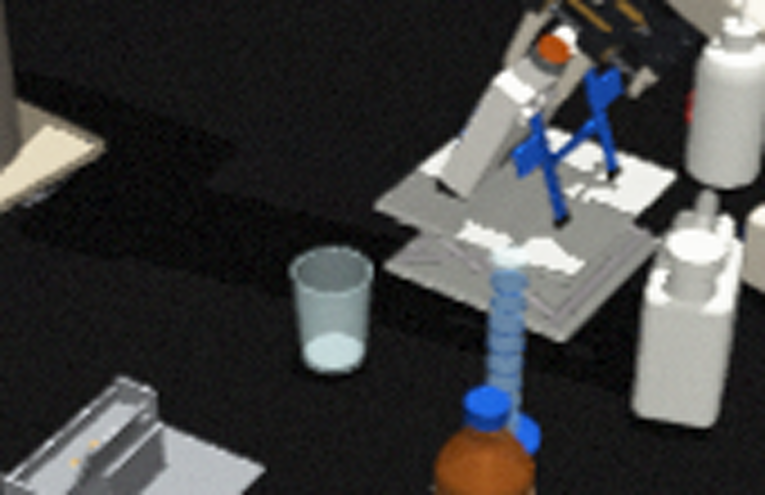

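```bash
python3 -m inch '[[[0,1.8,0.85,0,0,0],[0,1.8,0.85,0,0,0]]]';python3 -m inch '[[[0,1.4,0.6,0,0,0],[0,1.4,0.6,0,0,0]]]';python3 -m inch '[[[0,0.9,0.42,0,0,0],[0,0.9,0.42,0,0,0]]]'; python3 -m inch '[[[0,0.9,0.42,0,0,0],[0,0.9,0.42,0,0,0]]]'
```

```text
t: 14.22
tool_pos: [0.5463, 0.214, 0.1897]
orientation: [-1.564, 1.459, -0.929]
force: [1.4, 0.0, -5.3]
opening: 0.034
t: 14.48
tool_pos: [0.5462, 0.214, 0.1867]
orientation: [-1.564, 1.459, -0.929]
force: [-0.6, -1.0, -4.2]
opening: 0.0339
t: 14.72
tool_pos: [0.5462, 0.2139, 0.1848]
orientation: [-1.564, 1.459, -0.929]
force: [1.3, -2.0, -0.7]
opening: 0.034
t: 14.98
tool_pos: [0.5465, 0.2136, 0.1845]
orientation: [-1.563, 1.458, -0.93]
force: [-0.9, -4.6, 9.8]
opening: 0.0337
```

```bash
python3 -m inch '[[[0,-0.5,-0.2,0,0,0],[0,0,0,0,0,0]]]'; python3 -m inch '[[[0,0,0,0,0,0],[0,0,0,0,0,0],[0,0,0,0,0,0],[0,0,0,0,0,0]]]' 47
python3 - <<'E'
from h import *
s=monitor.read_state();print(s["tool_pos"],s["force"])
c=cam("wrist","pics/w10.png")
E
```

```text
t: 15.22
tool_pos: [0.5465, 0.2137, 0.1846]
orientation: [-1.563, 1.458, -0.93]
force: [-0.0, -3.7, 6.3]
opening: 0.0339
t: 15.72
tool_pos: [0.5461, 0.214, 0.1831]
orientation: [-1.564, 1.459, -0.929]
force: [-0.1, -0.5, -0.3]
opening: 0.0471
[0.54614204 0.21404776 0.18314442] [-0.12521124 -0.51526699 -0.34785119]
```

View pics/w10.png

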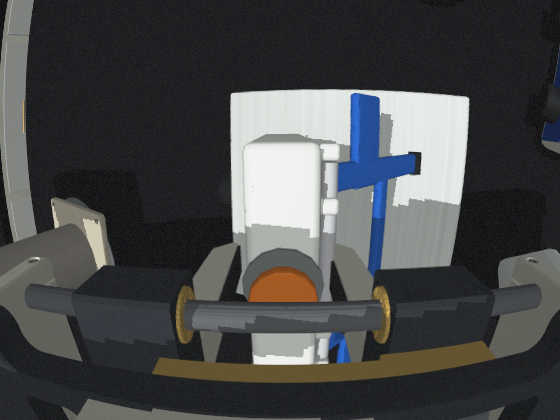

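```bash
python3 -m inch '[[[0,-6,0,0,0,0],[0,-12,0,0,0,0],[0,-20,0,0,0,0],[0,-26,0,0,0,0],[0,-26,0,0,0,0],[0,-10,0,0,0,0],[0,0,0,0,0,0]]]' 47
python3 - <<'E'
from h import *
c=cam("wrist","pics/w11.png");im=c["image"];h=cv2.cvtColor(im,cv2.COLOR_BGR2HSV)
s=monitor.read_state();print(s["tool_pos"],s["force"])
m=((h[...,0]>5)&(h[...,0]<22)&(h[...,1]>150)&(h[...,2]>120)).astype(np.uint8);m[:,350:]=0;m[:,:230]=0;m[:180]=0;m[300:]=0
k=max(cv2.findContours(m,0,2)[0],key=cv2.contourArea);(u,v),ax,_=cv2.fitEllipse(k);p=onz(c,u,v,.077+.140,True);print(u,v,ax,p)
print("in tool",R.from_rotvec(s["orientation"]).inv().apply(p-s["tool_pos"])*1000)
h=cam("scene")["image"][130:240,200:350];cv2.imwrite("pics/s11.png",cv2.resize(h,None,fx=5,fy=5,interpolation=cv2.INTER_CUBIC))
E
```

```text
t: 16.65
tool_pos: [0.5888, 0.2168, 0.2746]
orientation: [-1.562, 1.458, -0.93]
force: [-0.1, -0.1, 0.2]
opening: 0.047
[0.58832306 0.21678665 0.27360499] [0.23756824 0.2574671  0.53680726]
282.15020751953125 225.6772003173828 (37.77482604980469, 39.800052642822266) [0.56198638 0.21461042 0.217     ]
in tool [ 0.40821215 62.46843219 -0.10251441]
```

View pics/w11.png

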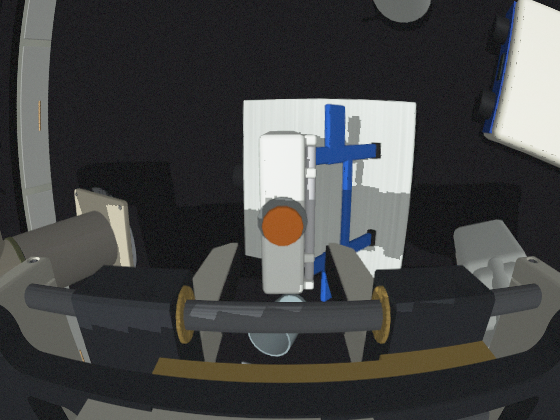

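View pics/s11.png

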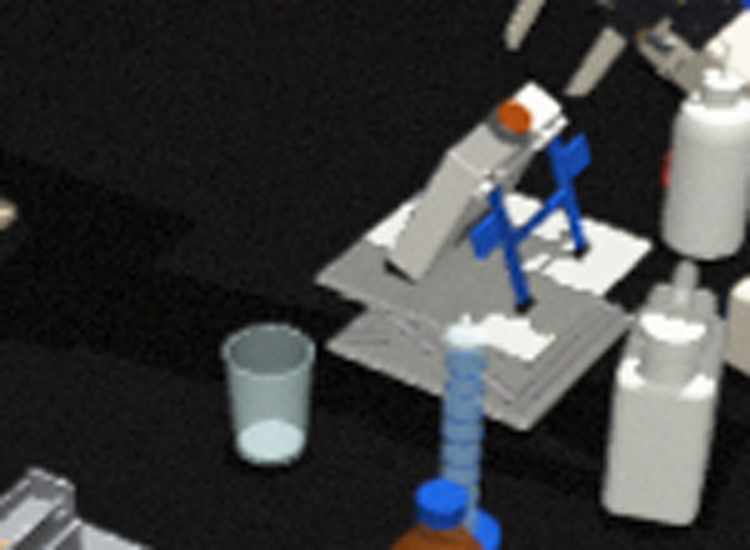

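```bash
python3 -m inch '[[[0,8,0,0,0,0],[0,14,0,0,0,0],[0,13,0,0,0,0],[0,6,0,0,0,0],[0,3,0,0,0,0],[0,0,0,0,0,0]]]' 0 10;  python3 -m inch '[[[0,1.5,0,0,0,0],[0,1.5,0,0,0,0]]]';python3 -m inch '[[[0,1.5,0,0,0,0],[0,1.5,0,0,0,0]]]'
```

```text
t: 17.5
tool_pos: [0.5697, 0.2155, 0.2341]
orientation: [-1.564, 1.459, -0.929]
force: [0.6, -0.2, 0.8]
opening: 0.0004
t: 17.75
tool_pos: [0.5687, 0.2155, 0.2316]
orientation: [-1.563, 1.459, -0.929]
force: [-0.1, 0.4, -0.2]
opening: 0.0004
t: 18.0
tool_pos: [0.5672, 0.2153, 0.2286]
orientation: [-1.564, 1.459, -0.929]
force: [0.0, -0.5, 0.5]
opening: 0.0005
```

```bash
python3 -m inch '[[[0,1,0,0,0,0],[0,1,0,0,0,0]]]';python3 -m inch '[[[0,1,0,0,0,0],[0,1,0,0,0,0]]]';python3 -m inch '[[[0,1,0,0,0,0],[0,1,0,0,0,0]]]'
```

```text
t: 18.25
tool_pos: [0.5665, 0.2153, 0.2271]
orientation: [-1.563, 1.459, -0.929]
force: [1.0, 0.6, 2.2]
opening: 0.0004
t: 18.5
tool_pos: [0.5657, 0.2152, 0.2254]
orientation: [-1.563, 1.459, -0.929]
force: [0.9, 0.2, 3.9]
opening: 0.0002
t: 18.75
tool_pos: [0.5648, 0.2152, 0.2235]
orientation: [-1.563, 1.459, -0.929]
force: [2.0, -0.4, 4.9]
opening: 0.0008
```

```bash
python3 -m inch '[[[0,1,0,0,0,0],[0,1,0,0,0,0]]]';python3 -m inch '[[[0,0.8,0,0,0,0],[0,0.7,0,0,0,0]]]';python3 -m inch '[[[0,0.5,0,0,0,0],[0,0,0,0,0,0]]]'
```

```text
t: 19.0
tool_pos: [0.564, 0.2151, 0.2217]
orientation: [-1.563, 1.459, -0.929]
force: [1.5, -0.4, 5.3]
opening: 0.0004
t: 19.25
tool_pos: [0.5637, 0.2151, 0.2211]
orientation: [-1.562, 1.458, -0.93]
force: [4.3, -0.7, 11.3]
opening: 0.0009
t: 19.5
tool_pos: [0.5637, 0.2151, 0.2211]
orientation: [-1.562, 1.457, -0.93]
force: [3.5, -0.9, 10.2]
opening: 0.0004
```

```bash
python3 -m inch '[[[0,0.6,0,0,0,0],[0,0,0,0,0,0]]]'; python3 -m inch '[[[0,-3,0,0,0,0],[0,-4,0,0,0,0],[0,-6,0,0,0,0],[0,-15,0,0,0,0],[0,-30,0,0,0,0],[0,-40,0,0,0,0],[0,0,0,0,0,0],[0,0,0,0,0,0]]]'
python3 - <<'E'
from h import *
s=monitor.read_state();print(s["tool_pos"],s["force"])
c=cam("wrist","pics/w12.png");h=cv2.cvtColor(c["image"],cv2.COLOR_BGR2HSV)
m=((h[...,0]>5)&(h[...,0]<22)&(h[...,1]>150)&(h[...,2]>120)).astype(np.uint8);m[:,350:]=0;m[:,:230]=0;m[:150]=0;m[300:]=0
k=max(cv2.findContours(m,0,2)[0],key=cv2.contourArea);(u,v),ax,_=cv2.fitEllipse(k);print(u,v,ax,onz(c,u,v,.081+.140,True))
S=cam("scene","pics/s12f.png")["image"][130:240,200:350];cv2.imwrite("pics/s12.png",cv2.resize(S,None,fx=5,fy=5,interpolation=cv2.INTER_CUBIC))
cam("top","pics/t12.png")
E
```

```text
t: 19.75
tool_pos: [0.5637, 0.2151, 0.221]
orientation: [-1.561, 1.457, -0.931]
force: [3.9, -0.1, 12.3]
opening: 0.0002
t: 20.75
tool_pos: [0.6038, 0.2179, 0.3066]
orientation: [-1.565, 1.46, -0.928]
force: [0.9, -0.6, -0.4]
opening: 0.0007
[0.60380783 0.21787374 0.30656772] [ 0.94602667 -0.59398435 -0.36438967]
282.26959228515625 212.31776428222656 (33.19513702392578, 34.725528717041016) [0.56371521 0.21587688 0.221     ]
```

View pics/s12.png

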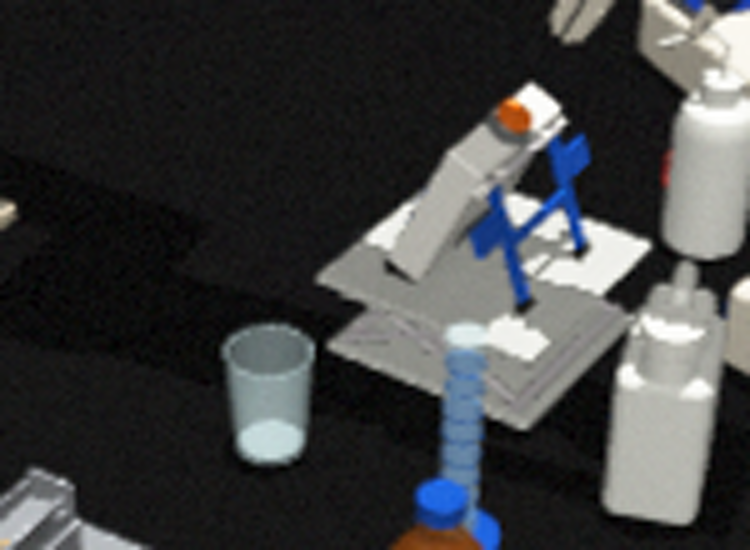

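View pics/w12.png

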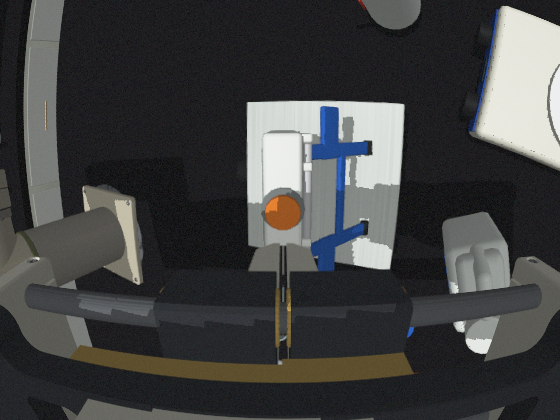

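View pics/t12.png

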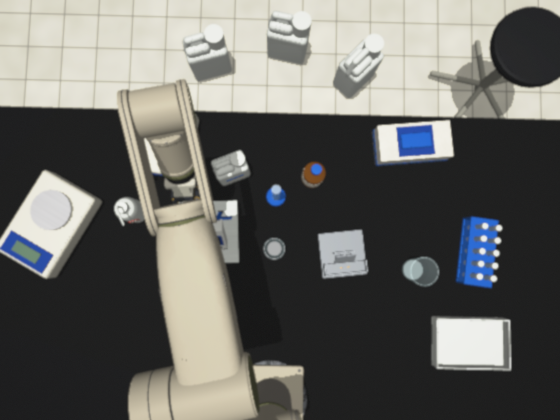

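```bash
python3 -m inch '[[[0,0,0,0,0,0],[0,0,0,0,0,0]]]'; python3 -c "
from plant import robot;print(robot.close_job())"
```

```text
t: 21.15
tool_pos: [0.6037, 0.2178, 0.3077]
orientation: [-1.564, 1.459, -0.929]
force: [-0.5, 0.2, 0.1]
opening: 0.0004
the job is handed in; nothing more can be done
None
```

The job is done and handed in at t ≈ 21 s of the 61 s allowed; the interface gives no verdict.

- **Leg:** I pushed the right ear back until the leg met its stop. The force rose from about 12 N while swinging to about 26 N with no further movement.
- **Placing:** I gripped the timer with the fingers tilted 25°, lifted it straight out of the cradle and lowered it onto the platform in small steps. It rested there with about 15 N between it and the jack, still held, before I let go.
- **Plunger:** I pressed it along its axis to its stop, where the force jumped to about 13 N with no further movement. I then backed off.

**Last checks:**
- **Position:** the timer's origin is within about 3 mm of the platform's middle, with the display towards the robot. I placed it at about the jack's yaw, but did not measure its yaw again after release.
- **Timer:** the leg is open, the base and feet are on the platform, and the plunger looks up again as it did before pressing.
- **Surroundings:** the bystanders in view are where they were at the start, and the arm is clear with no contact force. The wash bottle is partly behind the arm in the top view, but the scene view shows it standing in place.

**One disagreement:** the cameras put the platform height at about 77 mm and contact put it at about 82 mm. I relied on contact.

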